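# Weigh the sample pail on the spring hanger

## Robot

A 7-joint arm with a two-finger parallel gripper is mounted at the origin on the work surface. World frame = base frame: x ahead of the robot, y to its left, z up, the work surface at z = 0. Lengths are in mm, angles in rad, forces in N, time in s.
With the tool pointing down it reaches from about 425 to 1025 mm from the base axis. Payload 9.4 kg.
Tool frame: the origin (TCP) lies at the very end of the fingers, on their centre line; the grasp point (between the pads) lies 19 mm behind it; x points along the fingers, y is the direction in which the jaws open and shut, and the axes are right-handed (so a half turn about x gives the same grasp; the last joint's range is limited). The gripper opens to 93 mm and grips with 3 to 60 N. Pads are 15 mm wide; open, the fingers measure 128 mm over their backs; the gripper's body (75 mm by 188 mm) begins 65 mm behind the grasp point.
Start: joints at [1.23, 0.599, -0.003, 1.599, 0.002, 0.943, -0.08], TCP at [189.034, -699.922, 218.618] pointing down, gripper open.
Joint ranges: [-2.57, 2.57], [-0.35, 1.97], [-1.29, 1.29], [0.11, 2.56], [-1.05, 4.19], [0.11, 1.86], [-2.63, 2.63]. Speed limits (rad/s): [2.22, 2.22, 3.01, 3.01, 3.14, 3.14, 3.14].

## Interface

Orientations are given as a 3x3 rotation matrix whose columns are the frame's x, y, z axes.
In Python, from station import * gives the robot as it stands.
- The arm moves only by the tool send_rows, never from a script. Its argument "series" is a list of rows, each a list of 2 entries, a list of its own where there are three numbers: the shift along the tool's x, y, z in mm, then the turn, a rotation vector about the tool's x, y, z in rad. In form: [[[dx, dy, dz], [wx, wy, wz]], ...]. A call has 1 to 5 rows; each row is the pose to reach, as a shift and turn from the pose measured when the call began, along the tool's axes at that moment; what a row does not reach only later rows make up. A row lasts 1/8 s, in which the tool goes at most 62.5 mm and 10.7 degrees, less where a joint would pass 70% of its speed; a pose out of reach is approached as far as the arm can. A call with a gripper value outside its range is refused whole. "fingers" is the gripper's target within -1 to 1 (shut at 1, half-way at 0, fully open at -1), set as the call begins (left out, the last holds). The fingers move at their own pace and stop on an object; "newtons" is the grip in N (left out, the last holds). Time passes only in rows, so rows that repeat a pose let the fingers close. It gives the time, the measured TCP pose, the force and the opening at its end, in the units of the state.
- state(): the state, without advancing time (a new reading comes with each control period).
- grab_frame(name): name is "scene" or "top" or "wrist"; returns the picture (384x512x3 uint8, red, green, blue); there is no depth.
- get_calibration(name): a dict with "fx", "fy", "cx", "cy" (pixels), "eye" and "attitude" of the camera in the world. Camera axes: x right, y down, z forward; pixel columns grow to the right and rows downward; lengths in mm; the calibration is good to about 2 mm. A picture is of the moment at which its call begins: read the wrist's pose just before it. get_calibration takes no time and is no camera call; for the wrist camera it gives the pose at the moment of the call.
- sign_off(): hands the job in, once; it reports no verdict.
The state is a dict: "t": time; "joint_pos": joint angles; "joint_vel": joint speeds; "tau": joint torques, N m; "tool_pos": TCP position; "tcp_rot": TCP orientation; "wrist_force": force on the tool from outside, world axes, zero at the start; "wrist_torque": the same for the moment, N m; "gripper_width": finger opening in mm.
Only numpy, scipy, OpenCV 4.12 (cv2) and the standard library are available. Lean on these libraries where they do the work, as an engineer would, in place of code of your own. Each camera call takes 0.05 s, during which the arm holds its last target. There are 200 camera calls.

## Task

Swing the pail's folded-down wire bail upright while the pail stands on the bench, then carry the pail by its bail to the weighing stand and hang the bail in both prongs of the spring hanger. Let it down gently, never dropping it, until the hanger rests on its lower stop, and leave the pail hanging there, still and upright. Do not bump the strip lamp above the prongs, do not tip the pail, and leave the bottle and the slide box where they are.

Things in the scene. Friction and masses are not known exactly. Their poses are not given: they have to be found in the camera images.
- pail: Lidded round stainless pail, 102 mm across its lid, 96 mm across its wall, 92 mm tall, 0.60 to 0.86 kg with its bail, loose on the bench. Origin: centre of its underside, z up. Its wire bail pivots on two ears 73 mm above the underside, the pivot line along the pail's y axis. It stands left or right of the stand.
- bail (a joint): Angle of the bail (rad): 0 = upright above the pail; positive = folded towards the pail's -x side (about 1.5 is level), range -1.6 to 1.6. It starts folded to the -x side. A slightly stiff hinge: it stays where it is left, and swings up with under 1 N at the bar; a firm push along the legs instead drags or tips the pail.
- bail_mid (a point): Middle of the bail's straight bar along the pail's y axis: wire 7 mm thick, straight for 96 mm, carrying at its middle a black grip tube 16 mm thick and 44 mm long that spins freely on it. 95 mm from the pivot line; legs 58 mm either side. Axes turn with the bail: z from pivot to bar. Upright, the bar is 168 mm above the pail's underside; level, 36 mm is free between tube and lid edge.
- stand: Fixed weighing stand: grey foot plate, one slim aluminium post, a two-pronged spring hanger sliding on the post and a strip lamp above. Origin: on the bench straight below the hanger's seat. Its -x side faces the robot roughly; foot plate (12 mm high, 170 mm wide) and post lie 55 to 155 mm from the origin towards +x, the space below the prongs is free.
- hanger (a joint): How far the spring hanger has sunk (m): 0 = up, 0.03 = on its lower hard stop. It moves straight down; about 1.7 N starts it and about 4.2 N brings it to the stop, so the pail's weight (5.9 to 8.4 N) always takes it down; let go early, it drops.
- hanger_seat (a point): Where the bar's centre lies when hung, midway between the prongs, 235 mm above the bench with the hanger up, 205 on the stop; moves with the hanger; axes as the stand's. The bar lies along y; bring it in from -x over the tips, then down.
- prong_tips (a point): Midway between the two prongs' upturned tips, 26 mm towards -x of the seat and 20 mm above it (the tips' tops). The prongs are 8 mm rods at y = -34 and +34 mm with open space between, each with a V-shaped dip at the seat; behind the dip their arms, 16 mm above the seat at most, run back 90 mm to a block.
- lamp: White strip lamp housing on the stand, fixed, 180 mm long along y. Origin: the stand's origin. The housing lies 26 to 90 mm towards +x of the seat, from 309 to 340 mm above the bench (tube underside 298 mm), so a gripper straight above the prongs hits it; one leaning back towards -x by 30 to 45 degrees passes.
- bottle: White round bottle with black cap, 80 mm across, 160 mm tall, origin at the centre of its underside; bystander.
- slide_box: Grey slide box 90 x 100 x 35 mm, origin at the centre of its underside; bystander.
Not all that is in view belongs to the job. There is more than one size of the pail; the job needs the smaller.

How it is judged (in metres and radians):
On the way, in this order (a step that is already met when the one before it is completed fails the run):
1. the bail is upright (within 0.25 rad) while the pail stands on the bench (value of joint bail between -0.25 and 0.25 rad and height (world z) of pail below 0.008 m and angle between pail's own z axis and vertical below 0.08 rad), for 0.2 s.
2. the pail is carried clear of the bench, held by its bail (height (world z) of pail above 0.03 m and contact force between the fingers and bail above 1 N), for 0.1 s.
At the end, for the whole second after the job is handed in: The bail's bar lies in the dips of both prongs (10 mm along x, 18 mm along y, 8 mm in height of the seat) and hangs on the hanger with more than 3 N; the hanger has sunk more than 27 mm, onto its stop; the pail is within 0.25 rad of upright, slower than 0.05 m/s, and released (not (x of bail_mid in the frame of hanger_seat below -0.01 m or x of bail_mid in the frame of hanger_seat above 0.01 m) and not (y of bail_mid in the frame of hanger_seat below -0.018 m or y of bail_mid in the frame of hanger_seat above 0.018 m) and not (z of bail_mid in the frame of hanger_seat below -0.008 m or z of bail_mid in the frame of hanger_seat above 0.008 m) and contact force between bail and hanger above 3 N and value of joint hanger above 0.027 m and angle between pail's own z axis and vertical below 0.25 rad and linear speed of pail below 0.05 m/s); the robot touches nothing.
It fails at once if the hanger drops onto its stop (sinks faster than 0.25 m/s) (velocity of joint hanger above 0.25 m/s).
It fails at once if the lamp is bumped (over 4 N) (contact force between anything else and lamp above 4 N).
It fails at once if the pail is tipped more than 0.6 rad (angle between pail's own z axis and vertical above 0.6 rad).
It fails at once if the bottle is moved over 20 mm (distance of bottle from where it was at the start of the episode above 0.02 m).
It fails at once if the slide box is moved over 20 mm (distance of slide_box from where it was at the start of the episode above 0.02 m).
It also fails if it takes over 72 s, if anything falls off the work surface, if the arm or the gripper's body presses on something with over 40 N, if the wrist force passes 120 N, or if a joint passes its speed limit or range.

## Working session

There is one attempt and no reset: what is moved stays moved. The work goes in short steps, Python scripts to look and compute and a tool call to move; the robot and the scene stay as the last step left them, time stands still between calls to the robot, and variables do not carry over. Pictures are saved under pics/ and viewed, on a budget of 10 in all, crops included, one or two more only if the job needs it, and the job is handed in when it is done.

Besides the shell and the picture viewer there is one more tool, called after "Request:" in YAML: its name, and indented under it one key for each argument. send_rows: Moves the arm, as the interface text tells. Its arguments: {"type":"object","properties":{"series":{"type":"array"},"fingers":{"type":"number"},"newtons":{"type":"number"}},"required":["series"]}

```bash
mkdir -p pics; ls; python3 - <<'E'
from station import *
import cv2,numpy as np
for n in ("scene","top"):
    im=grab_frame(n); cv2.imwrite(f"pics/{n}0.png",im[...,::-1]); print(n,get_calibration(n))
a=[cv2.imread(f"pics/{n}0.png") for n in("scene","top")]
s=state();print(s)
E
```

```text
pics
scene {'fx': 356.83441882223127, 'fy': 356.83441882223127, 'cx': 264.68465219743854, 'cy': 194.41951994358462, 'eye': array([ 125.41708817, -307.50971678,  957.51714732]), 'attitude': array([[ 5.73458434e-01, -6.41990206e-01,  5.08914530e-01],
       [-8.19234542e-01, -4.49058515e-01,  3.56652794e-01],
       [-4.35197110e-04, -6.21445915e-01, -7.83456946e-01]])}
top {'fx': 386.51702773952803, 'fy': 386.51702773952803, 'cx': 259.16063379680315, 'cy': 184.34936996439964, 'eye': array([ 496.25907806,   89.15542362, 1056.89970533]), 'attitude': array([[-0.00864302, -0.98655515,  0.1632    ],
       [-0.99961936,  0.00424807, -0.02725968],
       [ 0.02619989, -0.16337349, -0.98621634]])}
{'t': 0.1, 'joint_pos': array([ 1.23029118,  0.60004311, -0.00253445,  1.60002443,  0.00182407,
        0.94289028, -0.07977674]), 'joint_vel': array([ 0.00198233, -0.00164078,  0.00042066, -0.00016796, -0.0009638 ,
        0.00105445,  0.00042702]), 'tau': array([ 5.37058397e-03, -7.66554308e+01,  1.50183555e+00, -2.52932990e+01,
       -5.23880473e-02,  1.36561066e-02,  6.57460237e-05]), 'tool_pos': array([ 188.91450989, -699.52019505,  217.85699929]), 'tcp_rot': array([[-5.00219216e-04,  2.60841037e-01, -9.65381636e-01],
       [ 1.26855284e-03, -9.65380815e-01, -2.60841472e-01],
       [-9.99999070e-01, -1.35511553e-03,  1.52011397e-04]]), 'wrist_force': array([ 0.07703278, -0.20393334,  0.70898498]), 'wrist_torque': array([0.0155467 , 0.00579654, 0.01685453]), 'gripper_width': 92.87836656566931}
```

View pics/scene0.png

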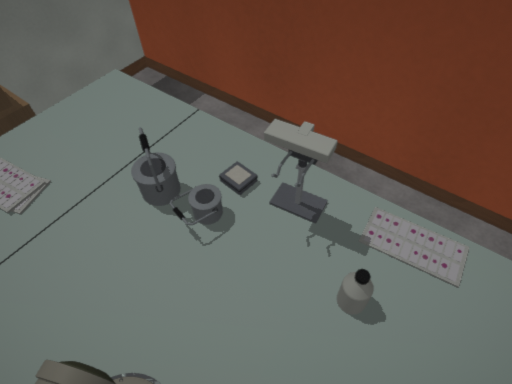

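View pics/top0.png

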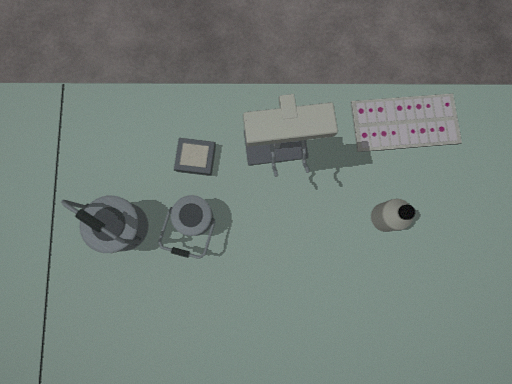

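Top view: small pail lid at about (191,215), its grip tube at (180,252), prong tips near (274,173) and (304,170), box at (195,156), bottle at (399,213). The scene view agrees. Next I'll enlarge the pail and the stand.

```bash
python3 - <<'E'
import cv2,numpy as np
t=cv2.imread("pics/top0.png");s=cv2.imread("pics/scene0.png")
def c(im,x,y,w,h,k): 
    o=cv2.resize(im[y:y+h,x:x+w],None,fx=k,fy=k,interpolation=cv2.INTER_CUBIC)
    return cv2.convertScaleAbs(o,alpha=1.6)
r1=np.hstack([c(t,145,185,80,60+15,5),c(t,235,95,80,75,5)][:2]) 
t2=c(t,240,120,80,75,5)
r1=np.hstack([c(t,145,190,80,75,5),t2]); 
b=np.hstack([c(s,165,175,80,45,5),c(s,262,120,80,45,5)])
cv2.imwrite("pics/z1.png",np.vstack([r1,b])[:600])
E
```

```text
(no output)
```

View pics/z1.png

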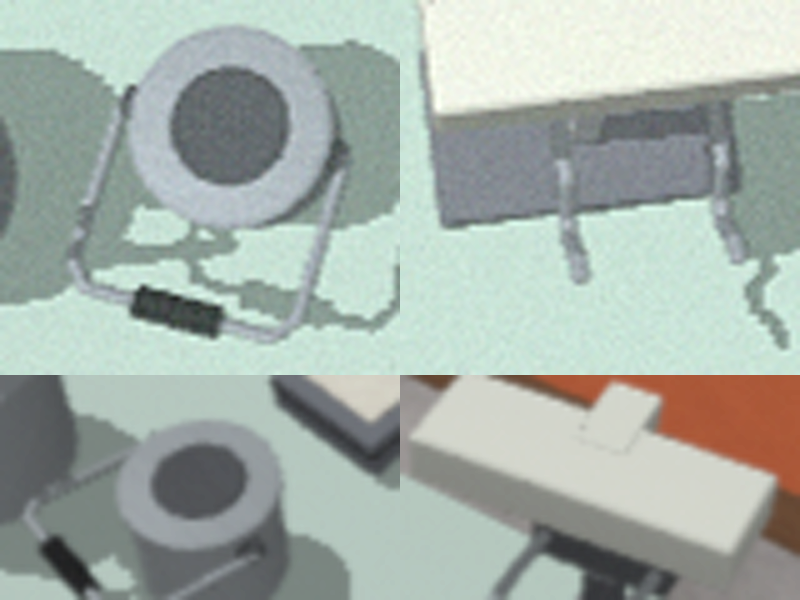

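```bash
cat > h.py <<'E'
from station import *
import numpy as np, cv2
from scipy.spatial.transform import Rotation as R
def px(name,u,v,z,c=None):
    c=c or get_calibration(name); A=np.array(c['attitude']);e=np.array(c['eye'])
    d=A@np.array([(u-c['cx'])/c['fx'],(v-c['cy'])/c['fy'],1]); return e+d*(z-e[2])/d[2]
def proj(name,p,c=None):
    c=c or get_calibration(name); q=np.array(c['attitude']).T@(np.array(p)-c['eye']); return np.array([c['fx']*q[0]/q[2]+c['cx'],c['fy']*q[1]/q[2]+c['cy']])
E
python3 - <<'E'
from h import *
np.set_printoptions(precision=1,suppress=True)
P=lambda n,u,v,z:px(n,u,v,z)
for k,a in dict(lid=(191.2,215.4,92),tube=(180.2,252.2,80),earL=(171.2,209.4,73),earR=(213,220.2,73),tipL=(276.2,175.4,253),tipR=(307.8,171.6,253),lampL=(247.4,143,340),lampR=(336,131,340),box=(195,156,35),big=(110,224,92)).items(): print(k,P("top",*a))
print('scene lid',P("scene",165+199/5,175+(485-375)/5,92), 'tube',P("scene",165+67/5,175+(565-375)/5,80))
E
```

```text
lid [578.4 232.2  92. ]
tube [488.4 259.3  80. ]
earL [595.6 285.9  73. ]
earR [567.5 179.8  73. ]
tipL [648.4  30.6 253. ]
tipR [656.3 -36.8 253. ]
lampL [695.2  91.2 340. ]
lampR [718.9 -80.3 340. ]
box [743.7 233.6  35. ]
big [558.5 431.   92. ]
scene lid [573.7 231.8  92. ] tube [487.8 264.1  80. ]
```

```bash
cat >> h.py <<'E'
np.set_printoptions(precision=1,suppress=True)
def rot(yaw,tilt):
    c,s=np.cos,np.sin; Z=R.from_euler('z',yaw).as_matrix()
    return Z@np.array([[s(tilt),c(tilt),0],[0,0,-1],[-c(tilt),s(tilt),0]])
def rows(targets,p=None,M=None):
    "targets: (xyz,yaw,tilt); prints shift+rotvec from the present tool pose"
    s=state(); p=s['tool_pos'] if p is None else np.array(p); M=s['tcp_rot'] if M is None else M
    for q,y,t in targets:
        print([[round(float(a)) if 0 else round(float(a),1) for a in M.T@(np.array(q)-p)],[round(float(a),3) for a in R.from_matrix(M.T@rot(y,t)).as_rotvec()]])
def st():
    s=state(); M=s['tcp_rot']; x=M[:,0]
    print('t %.2f'%s['t'],'tcp',s['tool_pos'],'F',s['wrist_force'],'w %.1f'%s['gripper_width'],'yaw %.3f tilt %.3f'%(np.arctan2(-M[0,2]*-1,-M[1,2]),np.arctan2(np.hypot(x[0],x[1])*np.sign(x[0]),-x[2])),'q',s['joint_pos'].round(2))
E
python3 - <<'E'
from h import *
st()
rows([((330,-560,340),-1.0,0),((480,-330,360),-.6,0)])
rows([((550,0,360),0,0.4),((500,250,330),-.27,0)],(480,-330,360),rot(-.6,0))
E
```

```text
t 0.10 tcp [ 188.9 -699.5  217.9] F [ 0.1 -0.2  0.7] w 92.9 yaw -1.307 tilt -0.001 q [ 1.2  0.6 -0.   1.6  0.   0.9 -0.1]
[[-122.0, -98.1, -172.6], [-0.307, -0.0, 0.001]]
[[-141.8, -281.0, -377.4], [-0.707, -0.0, 0.001]]
[[0.0, -128.6, -311.9], [-0.592, 0.12, 0.388]]
[[30.0, -311.0, -490.0], [-0.33, 0.0, 0.0]]
```

Request:
send_rows:
  series:
    - [[-122,-98,-172],[-0.307,0,0]]
    - [[-122,-98,-172],[-0.307,0,0]]
    - [[-122,-98,-172],[-0.307,0,0]]
    - [[-142,-281,-377],[-0.707,0,0]]
    - [[-142,-281,-377],[-0.707,0,0]]

```text
t: 0.72
tool_pos: [373.6, -483.4, 334.2]
tcp_rot: [[-0.0, 0.815, -0.58], [0.001, -0.58, -0.815], [-1.0, -0.001, -0.001]]
wrist_force: [1.2, -0.6, -0.3]
gripper_width: 93.3
```

Request:
send_rows:
  series:
    - [[0,0,0],[0,0,0]]
    - [[0,-128,-312],[-0.592,0.12,0.388]]
    - [[0,-128,-312],[-0.592,0.12,0.388]]
    - [[0,-128,-312],[-0.592,0.12,0.388]]
    - [[0,-128,-312],[-0.592,0.12,0.388]]

```text
t: 1.35
tool_pos: [429.9, -239.0, 334.3]
tcp_rot: [[0.391, 0.92, -0.017], [-0.007, -0.015, -1.0], [-0.92, 0.391, 0.001]]
wrist_force: [1.1, 0.6, 0.5]
gripper_width: 93.0
```

```bash
python3 - <<'E'
from h import *
rows([((540,0,330),0.125,0.87)])
rows([((480,262,230),-.27,0)],(540,0,330),rot(.125,.87))
E
```

```text
[[45.3, 95.9, -240.9], [-0.115, 0.086, 0.467]]
[[43.9, -93.8, -267.4], [0.37, -0.172, -0.858]]
```

Request:
send_rows:
  series:
    - [[45,96,-241],[-0.115,0.086,0.467]]
    - [[45,96,-241],[-0.115,0.086,0.467]]
    - [[45,96,-241],[-0.115,0.086,0.467]]
    - [[45,96,-241],[-0.115,0.086,0.467]]
    - [[45,96,-241],[-0.115,0.086,0.467]]

```text
t: 1.98
tool_pos: [545.1, -41.9, 390.5]
tcp_rot: [[0.704, 0.698, 0.128], [0.1, 0.081, -0.992], [-0.703, 0.711, -0.013]]
wrist_force: [0.2, 0.5, 0.1]
gripper_width: 93.0
```

```bash
python3 - <<'E'
from h import *
st()
rows([((480,262,230),-.27,0)])
E
```

```text
t 1.98 tcp [545.1 -41.9 390.5] F [0.2 0.5 0.1] w 93.0 yaw 0.128 tilt 0.791 q [ 1.4  0.1 -1.3  2.3 -1.   0.1  1.2]
[[97.4, -135.1, -307.6], [0.372, -0.17, -0.778]]
```

```bash
cat > kin.py <<'E'
import numpy as np, json, os, itertools
from scipy.spatial.transform import Rotation as R
from scipy.optimize import least_squares
def fk(q,P,sg):
    # zyzyzyz chain; P=d1,d3,d5,d7,a(elbow),basyaw,toolyaw
    T=R.from_euler('z',P[5]); p=np.array([0,0,P[0]])
    off=[[0,0,0],[P[4],0,P[1]],[-P[4],0,P[2]],[P[6],0,P[3]]]; k=0
    for i in range(7):
        T=T*R.from_euler('zyzyzyz'[i],sg[i]*q[i])
        if i in(2,4,6):
            if i==2: p=p+T.apply(off[1])
            if i==4: p=p+T.apply(off[2])
            if i==6: p=p+T.apply([0,0,P[3]])+0
    return p,T*R.from_euler('z',P[7])
E
cat > fit.py <<'E'
from h import *; from kin import *
D=[]
s=state(); print([float(x) for x in s['joint_pos']])
D=[([1.23029118,.60004311,-.00253445,1.60002443,.00182407,.94289028,-.07977674],[188.91,-699.52,217.86],np.array([[-5e-4,.260841,-.965382],[.001269,-.965381,-.260841],[-1,-.001355,.000152]])),
 (s['joint_pos'],s['tool_pos'],s['tcp_rot'])]
C=np.array([[0,1,0],[0,0,1],[1,0,0]]).astype(float) # tool x = flange z
best=[]
for s1,s3,s5,s7 in itertools.product([1,-1],repeat=4):
    sg=[s1,1,s3,1,s5,1,s7]
    def f(P):
        r=[]
        for q,p,M in D:
            pp,T=fk(q,P,sg); F=T.as_matrix(); G=np.stack([F[:,2],F[:,0],F[:,1]],1)
            r+=list((pp-p)/100)+list((G-M).ravel())
        return r
    for b in (-2.5,0,1.5,3):
      for ty in (0,1.57,3.14,-1.57):
        o=least_squares(f,[350,400,400,300,0,b,0,ty]); best.append((o.cost,sg,o.x))
best.sort(key=lambda a:a[0])
for b in best[:4]: print('%.5f'%b[0],b[1],b[2].round(3))
E
python3 fit.py
```

```text
[1.347264284513169, 0.07053017655068998, -1.2911095961777108, 2.2923950801034683, -1.0437894733610675, 0.10657811044588067, 1.211045756272232]
0.00329 [-1, 1, -1, 1, -1, 1, -1] [241.3 678.9 446.5 317.6 -13.7  -0.1  22.9  47.1]
0.00329 [-1, 1, -1, 1, -1, 1, -1] [241.3 678.9 446.5 317.6 -13.7  -0.1 170.2   3.1]
0.00329 [-1, 1, -1, 1, -1, 1, -1] [241.3 678.9 446.5 317.6 -13.7  -0.1   0.   -3.2]
0.00329 [-1, 1, -1, 1, -1, 1, -1] [241.3 678.9 446.5 317.6 -13.7  -0.1   0.    3.1]
```

Request:
send_rows:
  series:
    - [[97,-135,-308],[0.372,-0.17,-0.778]]
    - [[97,-135,-308],[0.372,-0.17,-0.778]]
    - [[97,-135,-308],[0.372,-0.17,-0.778]]
    - [[97,-135,-308],[0.372,-0.17,-0.778]]
    - [[97,-135,-308],[0.372,-0.17,-0.778]]

```text
t: 2.6
tool_pos: [519.1, 65.6, 339.6]
tcp_rot: [[0.492, 0.866, 0.089], [0.167, 0.006, -0.986], [-0.855, 0.5, -0.142]]
wrist_force: [0.3, 0.6, -0.8]
gripper_width: 92.7
```

```bash
cat >> h.py <<'E'
import json
def log():
    s=state(); open('log.jl','a').write(json.dumps([s['joint_pos'].tolist(),s['tool_pos'].tolist(),s['tcp_rot'].tolist()])+'\n')
E
python3 - <<'E'
from h import *
st();log()
rows([((488,260,230),-.27,0)])
E
```

```text
t 2.60 tcp [519.1  65.6 339.6] F [ 0.3  0.6 -0.8] w 92.7 yaw 0.090 tilt 0.546 q [ 0.5  0.1 -0.7  2.2 -0.1  0.3 -0.1]
[[110.9, -80.5, -179.0], [0.313, -0.232, -0.497]]
```

Request:
send_rows:
  series:
    - [[111,-80,-179],[0.313,-0.232,-0.497]]
    - [[111,-80,-179],[0.313,-0.232,-0.497]]
    - [[111,-80,-179],[0.313,-0.232,-0.497]]
    - [[111,-80,-179],[0.313,-0.232,-0.497]]
    - [[111,-80,-179],[0.313,-0.232,-0.497]]

```text
t: 3.22
tool_pos: [488.7, 263.4, 227.8]
tcp_rot: [[-0.005, 0.964, -0.267], [-0.001, -0.267, -0.964], [-1.0, -0.005, 0.002]]
wrist_force: [-0.2, -0.5, 0.2]
gripper_width: 93.5
```

```bash
python3 - <<'E'
from h import *
st();log()
rows([((488,260,230),-.27,0)])
E
```

```text
t 3.23 tcp [488.7 263.4 227.8] F [-0.2 -0.5  0.2] w 93.5 yaw -0.270 tilt -0.005 q [-0.2  0.4 -0.5  2.   0.3  0.8 -1.1]
[[-2.2, 0.2, 3.4], [-0.0, 0.002, 0.005]]
```

```bash
cat > kin.py <<'E'
from h import *
from scipy.optimize import least_squares
AX='zyzyzyz'; SG=np.array([-1,1,-1,1,-1,1,-1])
D=[([1.23029118,.60004311,-.00253445,1.60002443,.00182407,.94289028,-.07977674],[188.91450989,-699.52019505,217.85699929],[[-5e-4,.260841,-.965382],[.001269,-.965381,-.260841],[-1,-.001355,.000152]])]
try: D+=[json.loads(l) for l in open('log.jl')]
except OSError: pass
def frames(q):
    T=R.identity(); out=[]
    for i in range(7): T=T*R.from_euler(AX[i],SG[i]*q[i]); out.append(T.as_matrix())
    return out
# position linear in offsets: p = [0,0,d1]+ sum_i F_i o_i ; drop redundant z/y parts along the next axis
def A(q):
    F=frames(q); cols=[np.array([[0],[0],[1.]])]
    cols+=[F[1][:,[1]],F[2][:,[0,1,2]],F[3][:,[1]],F[4][:,[0,1,2]],F[5][:,[0]],F[6][:,[2]]]
    return np.hstack(cols)
prior=np.array([365,0,0,0,400,0,0,0,400,0,320.]); sig=np.array([100,60,60,60,100,60,60,60,100,80,100.])
M=np.vstack([A(d[0]) for d in D]+[np.diag(.3/sig)]); b=np.concatenate([d[1] for d in D]+[prior*.3/sig])
O=np.linalg.lstsq(M,b,rcond=None)[0]
def fk(q):
    F=frames(q)[6]; return A(q)@O, np.stack([F[:,2],-F[:,0],-F[:,1]],1)
if __name__=='__main__':
    print(O)
    for d in D: p,G=fk(d[0]); print(p-d[1], np.abs(G-np.array(d[2])).max())
E
python3 kin.py
```

```text
[283.7 -29.9   1.2 -13.8 646.5 -13.8   0.1   0.7 442.4   0.9 338.2]
[-0.  0.  0.] 9.297295584520526e-07
[-0.  0.  0.] 3.885780586188048e-16
[ 0.  0. -0.] 3.8163916471489756e-16
```

```bash
cat > ik.py <<'E'
from kin import *
lo=np.array([-2.57,-.35,-1.29,.11,-1.05,.11,-2.63])+.03; hi=np.array([2.57,1.97,1.29,2.56,4.19,1.86,2.63])-.03
rng=np.random.default_rng(0)
def ik(bar,yaw,tilt,n=60,back=19):
    G=rot(yaw,tilt); p=np.array(bar)+G[:,0]*back; sols=[]
    def f(q):
        a,M=fk(q); return np.r_[(a-p)/100,(M-G).ravel(),.002*q]
    for _ in range(n):
        o=least_squares(f,rng.uniform(lo,hi),bounds=(lo,hi),max_nfev=60)
        a,M=fk(o.x)
        if np.linalg.norm(a-p)<3 and np.abs(M-G).max()<.02: sols.append(o.x.round(2))
    return sols
if __name__=='__main__':
    for nm,b,y in (('hang',(678,0,205),.125),('over',(650,-3,275),.125),('pail',(577,232,168),-.27),('lift',(577,232,260),-.27)):
        for t in (.5,.6,.7,.8,.9):
            S=ik(b,y,t,25); print(nm,t,len(S)); 
            u=[]
            for s in S:
                if all(np.abs(s-v).max()>.4 for v in u): u.append(s)
            for s in u[:4]: print('   ',s.tolist())
E
python3 ik.py
```

```text
hang 0.5 18
    [0.31, 0.51, -0.53, 2.1, 1.26, 0.25, -1.16]
    [-0.2, 0.47, 0.19, 2.12, -1.02, 0.14, 1.05]
    [0.58, 0.64, -0.97, 2.08, 1.42, 0.52, -1.26]
hang 0.6 18
    [-0.15, 0.47, 0.11, 2.2, 3.72, 0.15, 2.6]
    [0.43, 0.55, -0.7, 2.16, 1.84, 0.33, -1.72]
hang 0.7 19
    [0.65, 0.7, -1.07, 2.22, 2.02, 0.62, -1.8]
    [-0.31, 0.5, 0.34, 2.28, 3.7, 0.38, 2.6]
hang 0.8 20
    [0.64, 0.72, -1.06, 2.29, 2.28, 0.7, -2.03]
    [-0.43, 0.57, 0.53, 2.35, 3.67, 0.62, 2.6]
hang 0.9 17
    [0.72, 0.86, -1.23, 2.34, 2.35, 0.93, -2.0]
    [-0.49, 0.65, 0.66, 2.42, 3.64, 0.86, 2.6]
over 0.5 20
    [-0.22, 0.34, 0.2, 2.12, -0.49, 0.22, 0.53]
    [0.04, 0.34, -0.14, 2.1, 0.13, 0.21, -0.08]
    [0.44, 0.4, -0.68, 2.08, 0.86, 0.34, -0.77]
over 0.6 13
    [0.64, 0.47, -0.97, 2.14, 1.42, 0.4, -1.3]
    [0.27, 0.35, -0.43, 2.16, 1.21, 0.14, -1.14]
over 0.7 18
    [0.6, 0.45, -0.89, 2.22, 1.89, 0.35, -1.77]
    [-0.2, 0.33, 0.17, 2.27, 3.72, 0.19, 2.6]
over 0.8 20
    [-0.4, 0.38, 0.46, 2.35, 3.71, 0.42, 2.6]
    [0.8, 0.63, -1.26, 2.28, 2.03, 0.65, -1.83]
    [-0.68, 0.48, 0.9, 2.36, 4.02, 0.6, 2.2
[... 1222 characters left out ...]
 -0.14, 2.15, 1.17, 0.6, -2.0]
    [-1.25, 0.46, 0.75, 2.19, 0.63, 0.26, -1.48]
    [-0.28, 0.43, -0.6, 2.13, 1.27, 0.8, -2.08]
lift 0.7 19
    [-0.48, 0.41, -0.38, 2.2, 1.4, 0.76, -2.26]
    [-1.4, 0.54, 0.93, 2.25, 0.91, 0.14, -1.8]
    [-0.06, 0.56, -1.01, 2.17, 1.47, 1.11, -2.27]
    [-0.87, 0.39, 0.14, 2.22, 1.35, 0.55, -2.23]
lift 0.8 20
    [-1.02, 0.42, 0.27, 2.27, 1.55, 0.57, -2.48]
    [-0.53, 0.43, -0.38, 2.24, 1.54, 0.85, -2.44]
    [-1.55, 0.77, 1.25, 2.32, 4.16, 0.14, 1.18]
    [-0.08, 0.61, -1.06, 2.22, 1.57, 1.25, -2.4]
lift 0.9 21
    [-1.54, 0.74, 1.13, 2.35, 2.69, 0.17, 2.6]
    [-0.58, 0.46, -0.38, 2.29, 1.65, 0.96, -2.59]
    [-0.26, 0.56, -0.83, 2.27, 1.65, 1.21, -2.53]
```

```bash
python3 - <<'E'
from h import *
c=get_calibration("wrist");im=grab_frame("wrist"); cv2.imwrite("pics/w1.png",cv2.convertScaleAbs(im[...,::-1],alpha=1.5))
print(c); json.dump({k:np.array(v).tolist() for k,v in c.items()},open('w1.json','w'))
print(proj("wrist",(488,261,80),c),proj("wrist",(577,232,92),c))
E
```

```text
{'fx': 270.762247191821, 'fy': 270.762247191821, 'cx': 254.95358783481853, 'cy': 196.55106895387138, 'eye': array([508. , 327.5, 394. ]), 'attitude': array([[ 1. , -0.3, -0.1],
       [-0.3, -0.9, -0.2],
       [-0. ,  0.2, -1. ]])}
[255.1 189.5] [336.6 195.4]
```

View pics/w1.png

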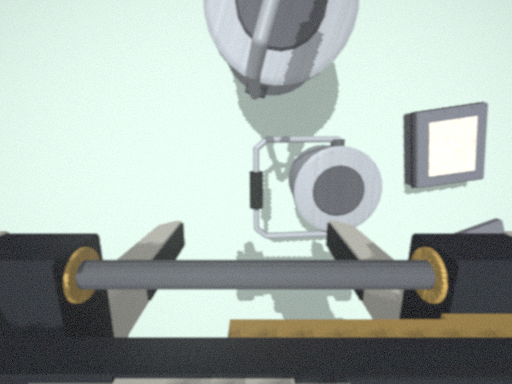

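```bash
python3 - <<'E'
from h import *
c=json.load(open('w1.json'));
for k,a in dict(tube=(256.3,190,80),lid=(336.8,187.5,92),barA=(257.5,146,80),barB=(257,232,80),earA=(340,141,73),earB=(327,236,73)).items(): print(k,px("wrist",*a,c=c))
E
```

```text
tube [489.2 260.   80. ]
lid [579. 241.  92.]
barA [504.3 309.3  80. ]
barB [475.9 208.6  80. ]
earA [598.  288.8  73. ]
earB [559.2 177.2  73. ]
```

```bash
python3 - <<'E'
from h import *
st()
rows([((489,260,120),-.275,0),((489,260,63),-.275,0)])
E
```

```text
t 3.27 tcp [488.1 265.1 226.7] F [1.  3.4 0.1] w 93.3 yaw -0.270 tilt -0.007 q [-0.2  0.4 -0.5  2.   0.3  0.8 -1.2]
[[106.7, 3.0, 4.5], [0.005, 0.002, 0.007]]
[[163.7, 3.4, 4.4], [0.005, 0.002, 0.007]]
```

Request:
send_rows:
  series:
    - [[20,3,4.5],[0.005,0.002,0.007]]
    - [[40,3,4.5],[0.005,0.002,0.007]]
    - [[60,3,4.5],[0.005,0.002,0.007]]
    - [[80,3,4.5],[0.005,0.002,0.007]]
    - [[100,3,4.5],[0.005,0.002,0.007]]
  fingers: 0.22
  newtons: 10

```text
t: 3.9
tool_pos: [489.7, 258.5, 125.9]
tcp_rot: [[-0.0, 0.962, -0.273], [-0.0, -0.273, -0.962], [-1.0, 0.0, 0.0]]
wrist_force: [0.4, 0.1, 0.3]
gripper_width: 47.4
```

```bash
python3 - <<'E'
from h import *
log();st()
rows([((489,260,63),-.275,0)])
E
```

```text
t 3.90 tcp [489.7 258.5 125.9] F [0.4 0.1 0.3] w 47.4 yaw -0.277 tilt -0.000 q [-0.3  0.6 -0.4  2.1  0.4  0.6 -1.3]
[[62.9, -1.1, -1.2], [-0.002, 0.0, -0.0]]
```

Request:
send_rows:
  series:
    - [[0,-1,-1],[0,0,0]]
    - [[15,-1,-1],[0,0,0]]
    - [[32,-1,-1],[0,0,0]]
    - [[48,-1,-1],[0,0,0]]
    - [[62,-1,-1],[0,0,0]]

```text
t: 4.53
tool_pos: [488.8, 259.6, 62.7]
tcp_rot: [[-0.001, 0.962, -0.273], [-0.001, -0.273, -0.962], [-1.0, -0.0, 0.001]]
wrist_force: [0.1, 0.1, -0.1]
gripper_width: 36.1
```

```bash
python3 - <<'E'
from h import *
log();st()
im=grab_frame("scene"); cv2.imwrite("pics/s1.png",cv2.resize(cv2.convertScaleAbs(im[120:270,110:310,::-1],alpha=1.6),None,fx=3,fy=3,interpolation=cv2.INTER_CUBIC))
E
```

```text
t 4.53 tcp [488.8 259.6  62.7] F [ 0.1  0.1 -0.1] w 36.1 yaw -0.277 tilt -0.001 q [-0.3  0.6 -0.3  2.1  0.5  0.5 -1.3]
```

View pics/s1.png

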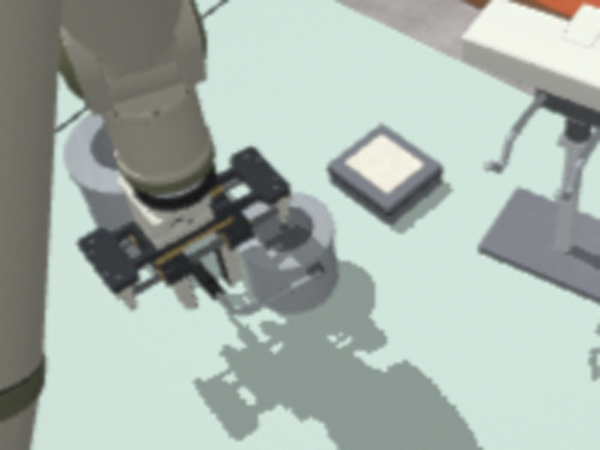

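The fingers straddle the tube at crop (208,278), and nothing is being touched. I'll close gently.

Request:
send_rows:
  series:
    - [[0,0,0],[0,0,0]]
    - [[0,0,0],[0,0,0]]
    - [[0,0,0],[0,0,0]]
    - [[0,0,0],[0,0,0]]
    - [[0,0,0],[0,0,0]]
  fingers: 1
  newtons: 12

```text
t: 5.2
tool_pos: [488.3, 259.5, 61.6]
tcp_rot: [[-0.002, 0.962, -0.273], [-0.001, -0.273, -0.962], [-1.0, -0.001, 0.001]]
wrist_force: [-0.9, 1.0, 1.1]
gripper_width: 15.7
```

```bash
cat > arc.py <<'E'
from h import *
# arc of bar about pivot (px,73): start angle a0 -> a; tool tilt grows
C=np.array([578,232.5,73.]);Y=-.275; ex=np.array([np.cos(Y),np.sin(Y),0]); L=95
def bar(a): return C-ex*L*np.sin(a)+np.array([0,0,L*np.cos(a)])
E
python3 - <<'E'
from arc import *
log();st()
s=state(); g=s['tool_pos']+s['tcp_rot'][:,0]*19; print('grasp',g,'rel pivot',(g-C)@ex,g[2]-73, np.hypot((g-C)@ex,g[2]-73))
E
```

```text
t 5.20 tcp [488.3 259.5  61.6] F [-0.9  1.   1.1] w 15.7 yaw -0.277 tilt -0.002 q [-0.3  0.7 -0.3  2.1  0.5  0.5 -1.3]
grasp [488.2 259.5  42.6] rel pivot -93.73845510442449 -30.444148619068727 98.55832867142254
```

```bash
cat >> arc.py <<'E'
def arows(a0,al,t0,tl,back=20,L=95.):
    s=state(); M=s['tcp_rot'];p=s['tool_pos']; g=p-M[:,0]*back; y=Y-.002
    T=[]
    for a,t in zip(al,tl):
        b=g+ex*L*(np.sin(a0)-np.sin(a))+np.array([0,0,L*(np.cos(a)-np.cos(a0))])
        T.append((b+rot(Y,t)[:,0]*back,Y,t))
    rows(T)
E
python3 - <<'E'
from arc import *
arows(1.45,[1.3,1.15,1.0,.85,.7],0,[.03,.07,.12,.18,.25])
E
```

```text
[[-14.0, 3.4, -0.0], [-0.002, 0.002, 0.031]]
[[-27.4, 9.0, -0.0], [-0.001, 0.002, 0.071]]
[[-40.0, 16.7, 0.0], [-0.001, 0.002, 0.121]]
[[-51.6, 26.5, 0.0], [-0.001, 0.002, 0.181]]
[[-61.9, 38.0, 0.0], [-0.001, 0.002, 0.251]]
```

Request:
send_rows:
  series:
    - [[-14,3.4,0],[0,0,0.03]]
    - [[-27.4,9,0],[0,0,0.07]]
    - [[-40,16.7,0],[0,0,0.12]]
    - [[-51.6,26.5,0],[0,0,0.18]]
    - [[-51.6,26.5,0],[0,0,0.18]]

```text
t: 5.82
tool_pos: [513.8, 253.2, 115.0]
tcp_rot: [[0.174, 0.947, -0.271], [-0.049, -0.267, -0.962], [-0.984, 0.181, 0.0]]
wrist_force: [-4.9, 2.0, 4.6]
gripper_width: 15.7
```

```bash
python3 - <<'E'
from arc import *
log();st()
arows(.85,[.7,.55,.4,.25,.1],0,[.25,.33,.4,.47,.55])
E
```

```text
t 5.83 tcp [513.8 253.2 115. ] F [-4.9  2.   4.6] w 15.7 yaw -0.275 tilt 0.182 q [-0.5  0.5 -0.2  2.1  0.6  0.4 -1.5]
[[-8.0, 13.2, 0.0], [0.0, 0.0, 0.068]]
[[-14.3, 27.6, 0.0], [0.0, 0.0, 0.148]]
[[-18.7, 42.6, 0.0], [0.0, 0.0, 0.218]]
[[-21.0, 58.1, 0.0], [0.0, 0.0, 0.288]]
[[-21.5, 73.8, 0.0], [0.0, 0.0, 0.368]]
```

Request:
send_rows:
  series:
    - [[-2.5,-2,0],[0,0,0]]
    - [[-10.5,11.2,0],[0,0,0.068]]
    - [[-17,26,0],[0,0,0.148]]
    - [[-17,26,0],[0,0,0.148]]

```text
t: 6.32
tool_pos: [534.9, 247.8, 136.7]
tcp_rot: [[0.312, 0.911, -0.27], [-0.088, -0.255, -0.963], [-0.946, 0.324, 0.0]]
wrist_force: [-2.8, 0.4, 6.0]
gripper_width: 15.4
```

```bash
python3 - <<'E'
from arc import *
log();st()
arows(.55,[.4,.25,.1],0,[.4,.47,.55])
E
```

```text
t 6.33 tcp [534.9 247.8 136.7] F [-2.8  0.4  6. ] w 15.4 yaw -0.273 tilt 0.330 q [-0.7  0.5  0.   2.2  0.8  0.4 -1.7]
[[-2.1, 15.5, 0.0], [0.002, -0.0, 0.07]]
[[-2.2, 31.1, 0.1], [0.002, -0.0, 0.14]]
[[-0.3, 46.8, 0.1], [0.002, -0.0, 0.22]]
```

Request:
send_rows:
  series:
    - [[-4.5,14.5,0],[0,0,0.07]]
    - [[-5,31,0],[0,0,0.14]]
    - [[-3.3,47.8,0],[0,0,0.22]]
    - [[-3.3,47.8,0],[0,0,0.22]]

```text
t: 6.82
tool_pos: [576.3, 236.4, 153.6]
tcp_rot: [[0.501, 0.823, -0.268], [-0.143, -0.226, -0.963], [-0.854, 0.521, 0.004]]
wrist_force: [0.2, -0.1, -6.7]
gripper_width: 15.5
```

```bash
python3 - <<'E'
from arc import *
log();st()
im=grab_frame("scene"); a=im[100:250,110:310,::-1]
im=grab_frame("top"); b=im[150:300,130:330,::-1]
cv2.imwrite("pics/s2.png",cv2.convertScaleAbs(cv2.resize(np.hstack([a,b]),None,fx=2,fy=2,interpolation=cv2.INTER_CUBIC),alpha=1.6))
E
```

```text
t 6.83 tcp [576.3 236.4 153.6] F [ 0.2 -0.1 -6.7] w 15.5 yaw -0.271 tilt 0.548 q [-1.   0.6  0.4  2.2  1.3  0.2 -2.2]
```

View pics/s2.png

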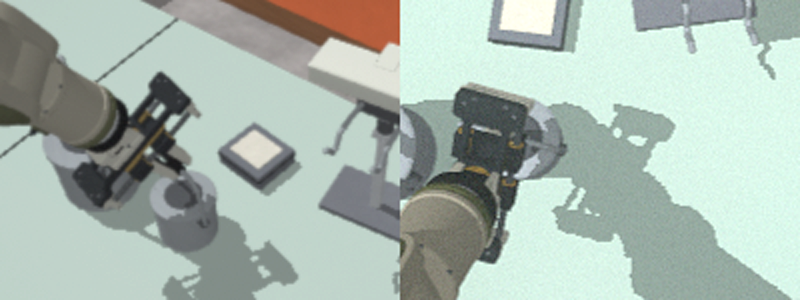

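Request:
send_rows:
  series:
    - [[3,3,0],[0,0,0]]
    - [[6,6,0],[0,0,0]]
    - [[6,6,0],[0,0,0]]
    - [[6,6,0],[0,0,0]]
    - [[6,6,0],[0,0,0]]

```text
t: 7.55
tool_pos: [584.6, 233.9, 152.1]
tcp_rot: [[0.5, 0.823, -0.269], [-0.142, -0.229, -0.963], [-0.854, 0.52, 0.002]]
wrist_force: [0.3, 0.4, -6.5]
gripper_width: 15.6
```

```bash
python3 - <<'E'
from arc import *
log();st()
s=state(); print(s['tool_pos']-19*s['tcp_rot'][:,0])
E
```

```text
t 7.55 tcp [584.6 233.9 152.1] F [ 0.3  0.4 -6.5] w 15.6 yaw -0.273 tilt 0.547 q [-1.   0.6  0.4  2.2  1.3  0.2 -2.2]
[575.1 236.6 168.3]
```

Request:
send_rows:
  series:
    - [[1,-0.5,0],[0,0,0]]
    - [[2,-1.2,0],[0,0,0]]
    - [[2.6,-1.6,0],[0,0,0]]
    - [[2.6,-1.6,0],[0,0,0]]

```text
t: 8.05
tool_pos: [585.5, 233.2, 150.1]
tcp_rot: [[0.502, 0.821, -0.271], [-0.143, -0.23, -0.963], [-0.853, 0.522, 0.002]]
wrist_force: [-1.5, -2.3, 4.9]
gripper_width: 15.5
```

```bash
python3 - <<'E'
from arc import *
log();st()
E
```

```text
t 8.05 tcp [585.5 233.2 150.1] F [-1.5 -2.3  4.9] w 15.5 yaw -0.274 tilt 0.549 q [-1.   0.6  0.4  2.2  1.3  0.2 -2.2]
```

Request:
send_rows:
  series:
    - [[-0.8,0.5,0],[0,0,0]]
    - [[-0.8,0.5,0],[0,0,0]]
    - [[-0.8,0.5,0],[0,0,0]]
    - [[-0.8,0.5,0],[0,0,0]]
  newtons: 35

```text
t: 8.55
tool_pos: [585.4, 233.3, 150.9]
tcp_rot: [[0.502, 0.822, -0.27], [-0.143, -0.23, -0.963], [-0.853, 0.522, 0.002]]
wrist_force: [-0.6, -0.0, -5.3]
gripper_width: 14.9
```

Request:
send_rows:
  series:
    - [[-4,2.5,0],[0,0,0]]
    - [[-12,8,0],[0,0,0]]
    - [[-24,15,0],[0,0,0]]
    - [[-38,23,0],[0,0,0]]
    - [[-50,31,0],[0,0,0]]

```text
t: 9.18
tool_pos: [585.5, 232.9, 210.4]
tcp_rot: [[0.501, 0.822, -0.271], [-0.143, -0.23, -0.963], [-0.853, 0.521, 0.003]]
wrist_force: [-0.5, -0.3, -5.7]
gripper_width: 15.0
```

```bash
python3 - <<'E'
from arc import *
log();st()
S=lambda u:(678.2+.992*u,0.2+.125*u)
b=20
def T(bar,y,t): return (np.array(bar)+rot(y,t)[:,0]*b,y,t)
rows([T((577,236,270),-.27,.55),T((590,180,280),-.14,.6),T((600,120,285),0.,.66),T((605,60,285),.1,.72)])
E
```

```text
t 9.18 tcp [585.5 232.9 210.4] F [-0.5 -0.3 -5.7] w 15.0 yaw -0.274 tilt 0.548 q [-0.9  0.4  0.3  2.2  1.   0.4 -1.9]
[[-35.6, 23.5, -0.6], [-0.002, 0.005, 0.002]]
[[-29.7, 53.1, 48.3], [-0.111, 0.075, 0.052]]
[[-20.6, 78.7, 101.6], [-0.224, 0.158, 0.112]]
[[-9.9, 97.4, 156.5], [-0.3, 0.224, 0.17]]
```

Request:
send_rows:
  series:
    - [[-14,9,0],[0,0,0]]
    - [[-28,18,0],[0,0,0]]
    - [[-36,25,5],[0,0,0]]
    - [[-35,32,16],[-0.03,0.02,0.015]]
    - [[-33,40,28],[-0.06,0.04,0.03]]

```text
t: 9.8
tool_pos: [593.9, 200.5, 259.5]
tcp_rot: [[0.535, 0.821, -0.2], [-0.111, -0.167, -0.98], [-0.838, 0.546, 0.002]]
wrist_force: [-0.4, 0.4, -6.6]
gripper_width: 15.0
```

```bash
cat > car.py <<'E'
from arc import *
b=20
def T(bar,y,t): return (np.array(bar)+rot(y,t)[:,0]*b,y,t)
def cur():
    s=state(); M=s['tcp_rot']; return s['tool_pos']-b*M[:,0]
def SF(p): # bar in stand frame rel seat
    d=np.array(p)-[678.2,0.2,235]; c,s=np.cos(.125),np.sin(.125); return np.array([c*d[0]+s*d[1],-s*d[0]+c*d[1],d[2]])
E
python3 - <<'E'
from car import *
log();st();print('bar',cur(),SF(cur()))
rows([T((588,170,283),-.14,.60),T((593,140,283),-.07,.64),T((598,110,283),0.0,.68),T((602,80,283),.05,.72),T((606,50,283),.1,.76)])
E
```

```text
t 9.80 tcp [593.9 200.5 259.5] F [-0.4  0.4 -6.6] w 15.0 yaw -0.202 tilt 0.578 q [-0.8  0.3  0.2  2.2  1.   0.4 -1.7]
bar [583.2 202.7 276.2] [-69.  212.8  41.2]
[[0.5, 13.5, 30.4], [-0.05, 0.035, 0.022]]
[[6.4, 23.3, 57.9], [-0.107, 0.077, 0.062]]
[[12.2, 33.1, 85.3], [-0.162, 0.12, 0.102]]
[[17.5, 42.1, 113.2], [-0.2, 0.153, 0.141]]
[[22.7, 51.0, 140.9], [-0.236, 0.188, 0.181]]
```

Request:
send_rows:
  series:
    - [[0,13,30],[-0.05,0.035,0.022]]
    - [[6,23,58],[-0.107,0.077,0.062]]
    - [[12,33,85],[-0.162,0.12,0.102]]
    - [[17,42,113],[-0.2,0.153,0.141]]
    - [[22,51,141],[-0.236,0.188,0.181]]

```text
t: 10.42
tool_pos: [616.7, 82.1, 262.2]
tcp_rot: [[0.641, 0.768, 0.014], [-0.008, 0.024, -1.0], [-0.768, 0.64, 0.022]]
wrist_force: [-0.3, -0.6, -6.4]
gripper_width: 15.0
```

```bash
python3 - <<'E'
from car import *
log();st();print('bar',cur(),SF(cur()))
rows([T((606,30,283),.125,.78),T((606,10,283),.125,.80),T((606,-5,283),.125,.80),T((608,-8.6,283),.125,.8)])
E
```

```text
t 10.43 tcp [616.7  82.1 262.2] F [-0.3 -0.6 -6.4] w 15.0 yaw 0.014 tilt 0.695 q [-0.4  0.3  0.1  2.3  2.1  0.2 -2.4]
bar [603.9  82.3 277.6] [-63.5  90.7  42.6]
[[-2.5, 5.5, 50.5], [-0.068, 0.091, 0.086]]
[[-2.4, 5.4, 70.5], [-0.067, 0.092, 0.106]]
[[-2.3, 5.0, 85.5], [-0.067, 0.092, 0.106]]
[[-1.0, 6.5, 89.1], [-0.067, 0.092, 0.106]]
```

Request:
send_rows:
  series:
    - [[-1,2,15],[-0.02,0.03,0.02]]
    - [[-2,4,33],[-0.04,0.06,0.04]]
    - [[-2,5,52],[-0.06,0.09,0.06]]
    - [[-2,5,70],[-0.067,0.092,0.08]]
    - [[-2,5,80],[-0.067,0.092,0.1]]

```text
t: 11.05
tool_pos: [619.5, -0.9, 268.1]
tcp_rot: [[0.707, 0.696, 0.121], [0.087, 0.085, -0.993], [-0.702, 0.713, -0.0]]
wrist_force: [-0.2, -0.5, -6.0]
gripper_width: 15.4
```

```bash
python3 - <<'E'
from car import *
log();st();print('bar',cur(),SF(cur()))
rows([T((606,-8.8,278),.125,.80)])
E
```

```text
t 11.05 tcp [619.5  -0.9 268.1] F [-0.2 -0.5 -6. ] w 15.4 yaw 0.122 tilt 0.793 q [ 0.4  0.3 -0.6  2.4  2.7  0.3 -2.6]
bar [605.4  -2.6 282.1] [-72.6   6.3  47.1]
[[2.8, -2.9, 6.2], [-0.002, 0.002, 0.007]]
```

Request:
send_rows:
  series:
    - [[2.8,-2.9,6],[0,0,0]]
    - [[2.8,-2.9,6],[0,0,0]]
    - [[2.8,-2.9,6],[0,0,0]]

```text
t: 11.42
tool_pos: [620.2, -6.1, 264.0]
tcp_rot: [[0.707, 0.697, 0.122], [0.087, 0.086, -0.992], [-0.702, 0.712, -0.0]]
wrist_force: [0.1, -0.1, -5.0]
gripper_width: 14.9
```

```bash
python3 - <<'E'
from car import *
log();st();print('bar',cur(),SF(cur()),state()['joint_pos'])
a=grab_frame("scene")[115:235,240:340,::-1]
b=grab_frame("top")[95:215,240:340,::-1]
cv2.imwrite("pics/s3.png",cv2.convertScaleAbs(cv2.resize(np.hstack([a,b]),None,fx=4,fy=4,interpolation=cv2.INTER_CUBIC),alpha=1.6))
B=cur(); ey=np.array([-np.sin(.125),np.cos(.125),0])
for k in (-48,0,48): print('bar px scene',proj("scene",B+k*ey)-[240,115],'top',proj("top",B+k*ey)-[240,95])
w=get_calibration("wrist");im=grab_frame("wrist");cv2.imwrite("pics/w2.png",im[...,::-1]);json.dump({k:np.array(v).tolist() for k,v in w.items()},open('w2.json','w'))
E
```

```text
t 11.43 tcp [620.2  -6.1 264. ] F [ 0.1 -0.1 -5. ] w 14.9 yaw 0.123 tilt 0.793 q [ 0.4  0.3 -0.6  2.4  2.7  0.4 -2.6]
bar [606.1  -7.9 278.1] [-72.6   1.   43.1] [ 0.4  0.3 -0.6  2.4  2.7  0.4 -2.6]
bar px scene [54.5 77.9] top [79.2 95.3]
bar px scene [36.9 70.8] top [56.1 98.3]
bar px scene [19.9 64. ] top [ 32.8 101.4]
```

View pics/s3.png

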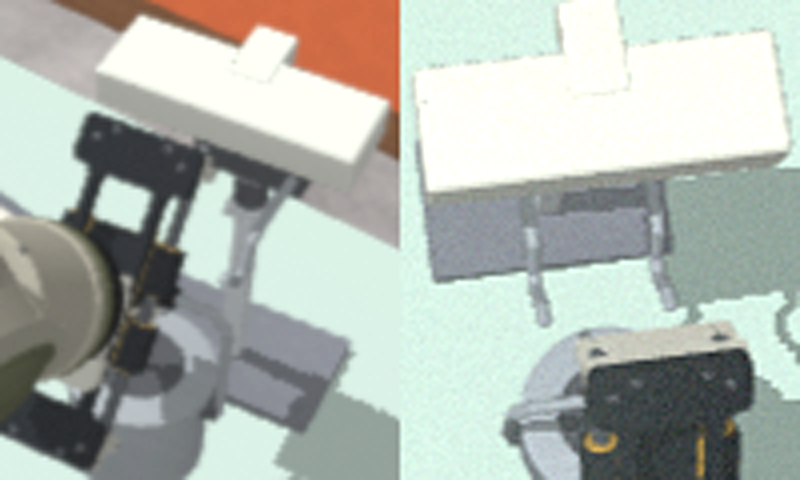

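View pics/w2.png

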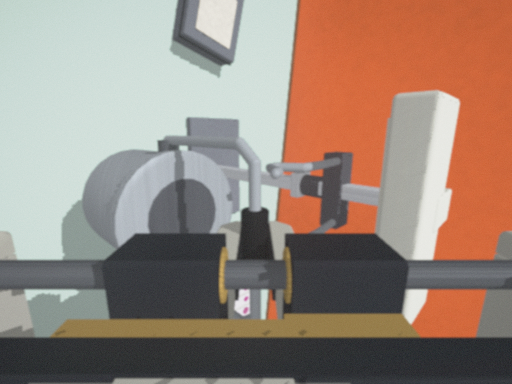

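```bash
python3 - <<'E'
from car import *
print(state()['joint_pos'].tolist())
w=json.load(open('w2.json'))
c,s=np.cos(.125),np.sin(.125)
W=lambda x,y,z:np.array([678.2+c*x-s*y,.2+s*x+c*y,z])
for n,p in dict(tipL=(-26,34,255),tipR=(-26,-34,255),seatL=(0,34,235),seatR=(0,-34,235),barL=(-72.6,49,278),barR=(-72.6,-47,278)).items(): print(n,proj("w",W(*p),c=w))
E
```

```text
[0.41314989171123745, 0.3423577117476473, -0.5952954091529024, 2.3773303005465762, 2.690586888734287, 0.36143842728024955, -2.6020049193534]
tipL [275.7 177. ]
tipR [274.2 262.1]
seatL [277.5 170.4]
seatR [276.2 245. ]
barL [252.6 165.2]
barR [253.3 318.8]
```

```bash
python3 - <<'E'
from car import *
w=json.load(open('w2.json'))
c,s=np.cos(.125),np.sin(.125)
W=lambda x,y,z:np.array([678.2+c*x-s*y,.2+s*x+c*y,z])
for y in (10,14,18,22,26,48,52): print(y,proj("w",W(-72.6,1+y,278),c=w))
rows([T(W(-40,0,278),.125,.8),T(W(-2,1,275),.125,.8)])
E
```

```text
10 [252.9 231.5]
14 [252.9 224.9]
18 [252.9 218.2]
22 [252.8 211.4]
26 [252.8 204.6]
48 [252.6 165.2]
52 [252.6 157.7]
[[23.3, 22.6, 1.2], [-0.001, 0.001, 0.007]]
[[52.5, 47.1, 0.1], [-0.001, 0.001, 0.007]]
```

```bash
python3 - <<'E'
from car import *
c,s=np.cos(.125),np.sin(.125)
W=lambda x,y,z:np.array([678.2+c*x-s*y,.2+s*x+c*y,z])
rows([T(W(x,1.5,z),.125,t) for x,z,t in ((-58,278,.81),(-42,278,.825),(-26,278,.84),(-10,276,.85),(0,274,.85))])
E
```

```text
[[10.5, 10.1, -0.3], [-0.001, 0.001, 0.017]]
[[21.9, 21.7, -0.3], [-0.001, 0.001, 0.032]]
[[33.3, 33.2, -0.3], [-0.001, 0.001, 0.047]]
[[46.1, 43.2, -0.4], [-0.001, 0.001, 0.057]]
[[54.6, 48.8, -0.4], [-0.001, 0.001, 0.057]]
```

Request:
send_rows:
  series:
    - [[5,5,0],[0,0,0.01]]
    - [[14,14,0],[0,0,0.02]]
    - [[24,24,0],[0,0,0.035]]
    - [[34,34,0],[0,0,0.045]]
    - [[43,41,0],[0,0,0.055]]

```text
t: 12.2
tool_pos: [680.7, 1.6, 263.4]
tcp_rot: [[0.745, 0.655, 0.123], [0.092, 0.081, -0.992], [-0.66, 0.751, -0.0]]
wrist_force: [0.5, 0.7, -5.3]
gripper_width: 15.0
```

```bash
cat >> car.py <<'E'
c,s=np.cos(.125),np.sin(.125)
W=lambda x,y,z:np.array([678.2+c*x-s*y,.2+s*x+c*y,z])
E
python3 - <<'E'
from car import *
log();st();print(SF(cur()),state()['joint_pos'][6])
rows([T(W(x,1.5,z),.125,.85) for x,z in ((-8,276),(0,273),(0,268),(0,262),(0,258))])
E
```

```text
t 12.20 tcp [680.7   1.6 263.4] F [ 0.5  0.7 -5.3] w 15.0 yaw 0.123 tilt 0.850 q [ 0.4  0.4 -0.6  2.3  2.7  0.4 -2.6]
[-12.4   1.1  41.6] -2.581700453199317
[[3.7, 2.5, -0.5], [-0.001, 0.001, 0.0]]
[[11.7, 5.5, -0.5], [-0.001, 0.001, 0.0]]
[[15.0, 1.7, -0.5], [-0.001, 0.001, 0.0]]
[[19.0, -2.8, -0.5], [-0.001, 0.001, 0.0]]
[[21.6, -5.8, -0.5], [-0.001, 0.001, 0.0]]
```

Request:
send_rows:
  series:
    - [[4,3,0],[0,0,0]]
    - [[12,6,0],[0,0,0]]
    - [[15,2,0],[0,0,0]]
    - [[19,-2,0],[0,0,0]]
    - [[21,-5,0],[0,0,0]]

```text
t: 12.82
tool_pos: [692.6, 3.0, 245.1]
tcp_rot: [[0.745, 0.656, 0.123], [0.092, 0.081, -0.992], [-0.661, 0.75, -0.0]]
wrist_force: [-0.6, 0.5, -5.8]
gripper_width: 15.0
```

```bash
python3 - <<'E'
from car import *
log();st();print(SF(cur()),state()['joint_pos'][6])
w=get_calibration("wrist");im=grab_frame("wrist")
a=cv2.resize(cv2.convertScaleAbs(im[120:250,180:380,::-1],alpha=1.6),None,fx=3,fy=3,interpolation=cv2.INTER_CUBIC)
b=cv2.resize(cv2.convertScaleAbs(grab_frame("top")[125:255,250:310,::-1],alpha=1.6),None,fx=3,fy=3,interpolation=cv2.INTER_CUBIC)
cv2.imwrite("pics/w3.png",np.hstack([a,b]))
for n,p in dict(tipL=(-26,34,255),tipR=(-26,-34,255),seatL=(0,34,235),seatR=(0,-34,235),lampf=(26,90,309)).items(): print(n,(proj("w",W(*p),c=w)-[180,120])*3)
E
```

```text
t 12.82 tcp [692.6   3.  245.1] F [-0.6  0.5 -5.8] w 15.0 yaw 0.123 tilt 0.849 q [ 0.4  0.5 -0.6  2.3  2.7  0.5 -2.6]
[-0.4  1.  23.3] -2.5718596150830972
tipL [100.8 239.7]
tipR [115.3 598. ]
seatL [135.5 198.7]
seatR [144.3 497.9]
lampf [ 586.5 -126.5]
```

View pics/w3.png

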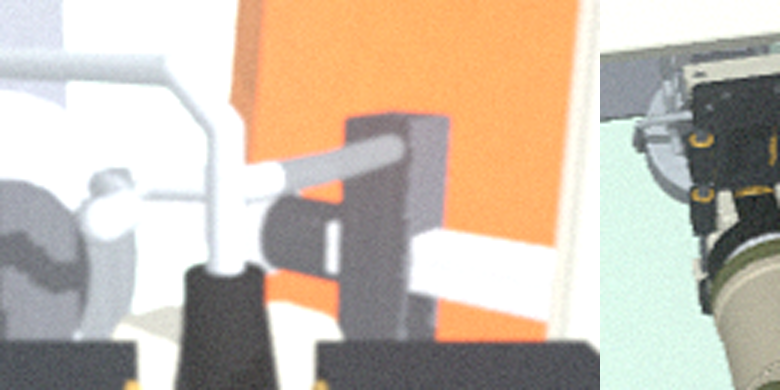

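Request:
send_rows:
  series:
    - [[2.6,-3,-1],[0,0,0]]
    - [[5.3,-6,-2],[0,0,0]]
    - [[8,-9,-3],[0,0,0]]
    - [[10.5,-12,-3],[0,0,0]]
    - [[12,-13.5,-3],[0,0,0]]

```text
t: 13.55
tool_pos: [692.3, 6.0, 226.6]
tcp_rot: [[0.744, 0.656, 0.123], [0.092, 0.081, -0.992], [-0.661, 0.75, -0.0]]
wrist_force: [0.2, 0.2, -6.2]
gripper_width: 15.0
```

Request:
send_rows:
  series:
    - [[1,-1.2,0],[0,0,0]]
    - [[2.5,-3,0],[0,0,0]]
    - [[4,-4.5,0],[0,0,0]]
    - [[5,-5.6,0],[0,0,0]]
    - [[6,-6.8,0],[0,0,0]]

```text
t: 14.18
tool_pos: [692.8, 6.0, 217.9]
tcp_rot: [[0.745, 0.656, 0.122], [0.092, 0.081, -0.992], [-0.661, 0.751, -0.0]]
wrist_force: [2.6, 0.3, -3.6]
gripper_width: 15.2
```

```bash
python3 - <<'E'
from car import *
st();print(SF(cur()),state()['joint_pos'][6])
E
```

```text
t 14.18 tcp [692.8   6.  217.9] F [ 2.6  0.3 -3.6] w 15.2 yaw 0.123 tilt 0.849 q [ 0.4  0.5 -0.6  2.3  2.7  0.5 -2.6]
[ 0.1  3.9 -3.9] -2.5745017667643424
```

Request:
send_rows:
  series:
    - [[2,0.3,0],[0,0,0]]
    - [[4.2,-2,0],[0,0,0]]
    - [[6.2,-4.2,0],[0,0,0]]
    - [[8.2,-6.4,0],[0,0,0]]
    - [[10,-8.4,0],[0,0,0]]

```text
t: 14.8
tool_pos: [694.7, 6.3, 204.7]
tcp_rot: [[0.745, 0.656, 0.123], [0.092, 0.081, -0.992], [-0.661, 0.751, -0.0]]
wrist_force: [1.0, 0.0, -2.5]
gripper_width: 15.2
```

```bash
python3 - <<'E'
from car import *
st();print(SF(cur()))
E
```

```text
t 14.80 tcp [694.7   6.3 204.7] F [ 1.   0.  -2.5] w 15.2 yaw 0.123 tilt 0.849 q [ 0.3  0.6 -0.6  2.3  2.7  0.6 -2.6]
[  2.1   4.  -17. ]
```

Request:
send_rows:
  series:
    - [[2,-1.7,0],[0,0,0]]
    - [[4,-3.9,0],[0,0,0]]
    - [[6,-6,0],[0,0,0]]
    - [[7.5,-7.7,0],[0,0,0]]
    - [[8.3,-8.6,0],[0,0,0]]

```text
t: 15.42
tool_pos: [695.1, 6.3, 192.5]
tcp_rot: [[0.745, 0.656, 0.123], [0.092, 0.081, -0.992], [-0.661, 0.751, -0.0]]
wrist_force: [-1.2, -0.7, -1.4]
gripper_width: 15.0
```

```bash
python3 - <<'E'
from car import *
st();print(SF(cur()))
E
```

```text
t 15.43 tcp [695.1   6.3 192.5] F [-1.2 -0.7 -1.4] w 15.0 yaw 0.123 tilt 0.849 q [ 0.3  0.6 -0.6  2.3  2.7  0.6 -2.6]
[  2.5   4.  -29.3]
```

Request:
send_rows:
  series:
    - [[0.6,-0.8,0],[0,0,0]]
    - [[1.2,-1.6,0],[0,0,0]]
    - [[1.6,-2,0],[0,0,0]]
    - [[1.6,-2,0],[0,0,0]]

```text
t: 15.92
tool_pos: [695.3, 6.3, 190.7]
tcp_rot: [[0.746, 0.655, 0.123], [0.092, 0.081, -0.992], [-0.66, 0.752, 0.0]]
wrist_force: [-4.4, -1.3, 3.3]
gripper_width: 15.0
```

```bash
python3 - <<'E'
from car import *
st();print(SF(cur()))
E
```

```text
t 15.93 tcp [695.3   6.3 190.7] F [-4.4 -1.3  3.3] w 15.0 yaw 0.123 tilt 0.850 q [ 0.3  0.6 -0.6  2.3  2.7  0.6 -2.6]
[  2.7   4.  -31.1]
```

Request:
send_rows:
  series:
    - [[-1,-1,0],[0,0,0]]
    - [[-1,-1,0],[0,0,0]]
    - [[-1,-1,0],[0,0,0]]

```text
t: 16.3
tool_pos: [694.5, 6.2, 191.1]
tcp_rot: [[0.747, 0.654, 0.122], [0.092, 0.081, -0.992], [-0.659, 0.752, 0.0]]
wrist_force: [2.2, 0.8, -1.3]
gripper_width: 15.3
```

```bash
python3 - <<'E'
from car import *
st();print(SF(cur()))
E
```

```text
t 16.30 tcp [694.5   6.2 191.1] F [ 2.2  0.8 -1.3] w 15.3 yaw 0.123 tilt 0.852 q [ 0.3  0.6 -0.6  2.3  2.7  0.6 -2.6]
[  1.9   4.  -30.8]
```

Request:
send_rows:
  series:
    - [[0.8,0,0],[0,0,0]]
    - [[0.8,0,0],[0,0,0]]
  newtons: 10

```text
t: 16.55
tool_pos: [694.9, 6.2, 190.9]
tcp_rot: [[0.747, 0.653, 0.123], [0.092, 0.081, -0.992], [-0.658, 0.753, 0.001]]
wrist_force: [-3.5, -0.4, 5.0]
gripper_width: 15.8
```

Request:
send_rows:
  series:
    - [[0,0,0],[0,0,0]]
    - [[0,0,0],[0,0,0]]
    - [[0,0,0],[0,0,0]]
    - [[0,0,0],[0,0,0]]
  fingers: 0.25

```text
t: 17.05
tool_pos: [694.9, 6.3, 190.8]
tcp_rot: [[0.747, 0.653, 0.123], [0.092, 0.081, -0.992], [-0.658, 0.753, 0.001]]
wrist_force: [0.4, 0.1, 0.1]
gripper_width: 34.8
```

```bash
python3 - <<'E'
from car import *
st();print(SF(cur()))
E
```

```text
t 17.05 tcp [694.9   6.3 190.8] F [0.4 0.1 0.1] w 34.8 yaw 0.123 tilt 0.852 q [ 0.3  0.6 -0.6  2.3  2.7  0.6 -2.6]
[  2.3   4.  -31.1]
```

Released with no force left on the tool. Now I'll back out along the fingers.

Request:
send_rows:
  series:
    - [[-10,0,0],[0,0,0]]
    - [[-22,0,0],[0,0,0]]
    - [[-36,0,0],[0,0,0]]
    - [[-54,0,0],[0,0,0]]
    - [[-75,0,0],[0,0,0]]

```text
t: 17.68
tool_pos: [637.8, -0.7, 241.0]
tcp_rot: [[0.747, 0.653, 0.123], [0.092, 0.082, -0.992], [-0.658, 0.753, 0.001]]
wrist_force: [-0.3, 0.3, 0.3]
gripper_width: 34.8
```

Request:
send_rows:
  series:
    - [[-20,0,0],[0,0,0]]
    - [[-45,0,0],[0,0,0]]
    - [[-70,0,0],[0,0,0]]
    - [[-80,0,0],[0,0,0]]
    - [[-80,0,0],[0,0,0]]

```text
t: 18.3
tool_pos: [577.9, -8.6, 294.5]
tcp_rot: [[0.748, 0.652, 0.122], [0.09, 0.082, -0.993], [-0.657, 0.753, 0.002]]
wrist_force: [0.5, -0.3, -0.9]
gripper_width: 35.0
```

```bash
python3 - <<'E'
from car import *
st()
k=lambda a:cv2.resize(cv2.convertScaleAbs(a[...,::-1],alpha=1.6),None,fx=3,fy=3,interpolation=cv2.INTER_CUBIC)
w=get_calibration("wrist");wi=grab_frame("wrist");si=grab_frame("scene")
cv2.imwrite("pics/f.png",np.hstack([k(wi[80:260,150:290]),k(si[115:295,240:360])]))
for n,p in dict(seatL=(0,34,205),seatR=(0,-34,205),seat=(0,0,205),b1=(0,48,205),tipL=(-26,34,225)).items(): print(n,(proj("w",W(*p),c=w)-[150,80])*3,(proj("scene",W(*p))-[240,115])*3+[420,0])
E
```

```text
t 18.30 tcp [577.9  -8.6 294.5] F [ 0.5 -0.3 -0.9] w 35.0 yaw 0.122 tilt 0.853 q [ 0.6  0.3 -0.8  2.5  2.7  0.4 -2.6]
seatL [309.4 248.2] [532.1 197.4]
seatR [309.9 422.8] [599.2 223.9]
seat [309.7 337.9] [565.3 210.5]
b1 [309.3 209.9] [518.6 192. ]
tipL [302.6 260.4] [519.7 202.3]
```

View pics/f.png

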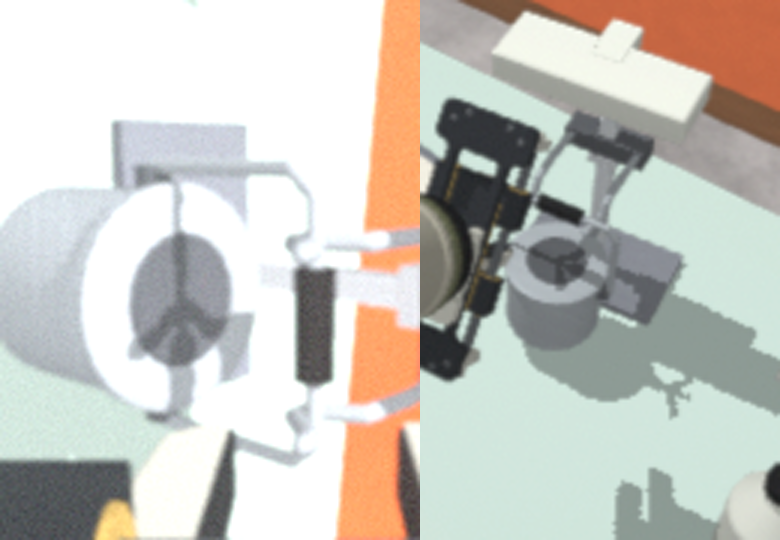

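The bar lies in both dips: wrist crop shows the tube centre at (315,325) midway between the prongs at (303,247) and (300,418). The pail hangs upright. I'll let it settle, check that it is still, and hand in.

Request:
send_rows:
  series:
    - [[0,0,0],[0,0,0]]
    - [[0,0,0],[0,0,0]]
    - [[0,0,0],[0,0,0]]
    - [[0,0,0],[0,0,0]]
    - [[0,0,0],[0,0,0]]

```text
t: 19.02
tool_pos: [578.5, -8.3, 293.7]
tcp_rot: [[0.747, 0.653, 0.122], [0.091, 0.081, -0.993], [-0.658, 0.753, 0.001]]
wrist_force: [0.6, 0.9, -0.3]
gripper_width: 34.7
```

Request:
send_rows:
  series:
    - [[0,0,0],[0,0,0]]
    - [[0,0,0],[0,0,0]]
    - [[0,0,0],[0,0,0]]
    - [[0,0,0],[0,0,0]]
    - [[0,0,0],[0,0,0]]

```text
t: 19.65
tool_pos: [578.5, -8.2, 293.7]
tcp_rot: [[0.747, 0.653, 0.122], [0.091, 0.081, -0.993], [-0.658, 0.753, 0.001]]
wrist_force: [-0.3, -0.2, -0.4]
gripper_width: 35.2
```

```bash
python3 - <<'E'
from car import *
f=[grab_frame("scene")[150:250,262:300].astype(float) for _ in range(6)]
print('noise',np.abs(f[1]-f[0]).mean(),'later',np.abs(f[5]-f[0]).mean()); st()
if np.abs(f[5]-f[0]).mean()<1.3*np.abs(f[1]-f[0]).mean(): print(sign_off())
E
```

```text
noise 0.3887719298245614 later 0.3874561403508772
t 19.95 tcp [578.5  -8.3 293.7] F [ 0.6 -0.8  0.4] w 34.9 yaw 0.122 tilt 0.852 q [ 0.6  0.3 -0.8  2.5  2.7  0.4 -2.6]
the job is handed in; nothing more can be done
None
```

The pail is hanging by its bail in both prongs of the hanger, released, and the job was handed in at about 20 s. No verdict was reported.

**What I did:** I gripped the small pail's bail tube and swung the bail upright on the bench. I then carried the pail at a tilt of about 0.85 rad to clear the lamp and lowered it slowly into the dips. I kept lowering until the wrist force showed the hanger on its stop, then released and backed away.

**Last checks:**
- **Position:** the wrist picture shows the bar in both dips, with the tube centred between the prongs to about 3 mm. The bar was about 204 mm above the bench when I let go, where the stop puts it at 205.
- **Pail:** it hangs upright, and frames 0.25 s apart differed only by image noise.
- **Robot:** it was clear of the stand, with wrist force under about 1 N.

**What disagreed or fell short:**
- **Early reach:** my first tilt test ended at its joint limits and short of the pose. I recovered with a different arm posture.
- **Bail swing:** there was up to 7 N along the bail's legs. At the top the pail briefly lifted about 1–2 mm, and I set it down again before the carry.
- **Pail lid:** one wrist reading of its centre was 9 mm off the other views, so I used the ears instead.
- **Stand:** the wrist view put it about 4 mm further to the left than the top view. I shifted 3 mm to allow for it.
- **Not measured directly:** I read the hanger's sink only from the bar height and the forces, and I did not re-measure the bottle and slide box at the end. Nothing was moved near them.

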